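# Lay up a small burger and hold the sauce bottle tipped over it

### The job

Lay the bread base in the middle of the plate and the patty centred and flat on top of it, letting go of each. Then draw the squeeze bottle out of its pocket in the steel caddy, tip it over by at least 60 degrees from upright, and finish holding it still in the gripper like that, raised clear of everything, with its nozzle (cap end) over the patty and less than 15 cm above it. Leave the domed bun top and the other bottle where they are.

Things in the scene. Friction and masses are not known exactly. Their poses are not given: they have to be found in the camera images.
- bread_base: Lower half of a small round bread roll: flat disc, diameter 66 mm (60 mm at the very bottom edge), 20 mm thick, brown crust with a pale flat top, 40 g, rigid. Lies flat on the board. Origin: centre of the underside, z up.
- patty: Cooked round patty: dark brown flat disc with char stripes, diameter 60 mm, 14 mm thick, 60 g, rigid. Lies flat on the board. Origin: centre of the underside, z up.
- bun_top: Upper half of the roll: brown dome, diameter 70 mm, 31 mm high. Lies on the board; to be left alone. Origin: centre of the underside.
- board: Fixed wooden serving board 140 (x) x 300 (y) x 15 mm high. The base, the patty and the bun top lie on it in a row along its y axis, about 95 mm apart, in any order. Origin: centre of the underside.
- plate: Loose white round plate, outer diameter 190 mm, 18 mm high at the rim, flat within 55 mm of the middle, where its inner floor lies 5 mm above the underside. Origin: centre of the underside, z up.
- plate_in (a point): Centre of the plate's inner floor, the surface on which the bread base shall lie.
- caddy: Fixed steel condiment caddy, 215 (x) x 112 (y) x 62 mm high, with two open-topped pockets, 130 mm apart along its x axis (centres at x = -65 and +65 mm). Each pocket is 62 mm (x) by 96 mm (y) inside, its floor 6 mm above the origin and its rim at 62 mm. Origin: centre of the underside.
- squeeze_bottle: White plastic squeeze bottle with a blue cap, oval: 48 mm thick along its x, 84 mm wide along its y, 174 mm high with the cap, 0.15 to 0.3 kg, rigid. Stands upright in either caddy pocket with its thin direction along the caddy's row. Centre of mass about 80 mm up. Origin: centre of the underside, z along the bottle towards the cap.
- nozzle (a point): Middle of the top of the squeeze bottle's cap, 174 mm from the bottle's origin along its z axis. In the bottle's thin direction the body is 48 mm up to 120 mm, narrows to 38 mm at 147 mm, and the round cap above that is 44 mm across: from above, shoulders and lower cap can be pinched together at 125 to 155 mm.
- dark_bottle: Other bottle in the other caddy pocket: round, dark, diameter 58 mm, 206 mm high; to be left alone. Origin: centre of the underside.
Things that resemble listed ones, but are neither listed nor needed, are in the scene too. Of the things that look like the patty, the middle-sized one is meant.

How it is judged:
On the way, in this order (a step that is already met when the one before it is completed fails the run):
1. the bread base lies flat in the middle of the plate (within 20 mm), released (horizontal distance between bread_base and plate_in below 0.02 m and z of bread_base in the frame of plate_in below 0.005 m and angle between bread_base's own z axis and vertical below 0.12 rad and contact force between bread_base and the fingers below 0.1 N), for 0.2 s.
2. the patty lies flat on the bread base, centred within 12 mm, released (horizontal distance between patty and bread_base below 0.012 m and z of patty in the frame of bread_base between 0.016 and 0.024 m and angle between patty's own z axis and vertical below 0.12 rad and contact force between patty and the fingers below 0.1 N), for 0.2 s.
3. the squeeze bottle is held, drawn up out of its pocket (z of squeeze_bottle in the frame of caddy above 0.065 m and contact force between squeeze_bottle and the fingers above 1 N and contact force between squeeze_bottle and caddy below 0.1 N), for 0.1 s.
At the end, for the whole second after the job is handed in: Base flat on the plate within 20 mm of its middle, patty flat on the base within 12 mm; bottle held still, touching nothing else, tilted over 60 degrees, underside centre above 50 mm, nozzle within 30 mm (from above) of the patty's centre and less than 150 mm above its top (horizontal distance between bread_base and plate_in below 0.02 m and z of bread_base in the frame of plate_in below 0.005 m and angle between each of bread_base, patty's own z axis and vertical below 0.12 rad and horizontal distance between patty and bread_base below 0.012 m and z of patty in the frame of bread_base between 0.016 and 0.024 m and angle between squeeze_bottle's own z axis and vertical above 1.047 rad and horizontal distance between nozzle and patty below 0.03 m and z of nozzle in the frame of patty between 0.014 and 0.164 m and contact force between squeeze_bottle and the fingers above 1 N and contact force between squeeze_bottle and patty below 0.1 N and contact force between squeeze_bottle and bread_base below 0.1 N and contact force between squeeze_bottle and plate below 0.1 N and contact force between squeeze_bottle and caddy below 0.1 N and contact force between squeeze_bottle and dark_bottle below 0.1 N and contact force between squeeze_bottle and board below 0.1 N and contact force between squeeze_bottle and bun_top below 0.1 N and height (world z) of squeeze_bottle above 0.05 m and linear speed of squeeze_bottle below 0.03 m/s); the arm keeps its last pose, push and grip.
It fails at once if the bun top is moved by more than 20 mm (distance of bun_top from where it was at the start of the episode above 0.02 m).
It fails at once if the dark bottle is moved by more than 30 mm or tipped over (distance of dark_bottle from where it was at the start of the episode above 0.03 m or angle between dark_bottle's own z axis and vertical above 0.35 rad).
It also fails if it takes over 59 s, if anything falls off the work surface, if the arm or the gripper's body presses on something with over 40 N, if the wrist force passes 120 N, or if a joint passes its speed limit or range.

### The arm

A 6-joint arm with a two-finger parallel gripper is mounted at the origin on a cart in front of the work surface, level with it; the furniture and walls round the work are solid. World frame = base frame: x ahead of the robot, y to its left, z up, the work surface at z = 0. Lengths are in m, angles in rad, forces in N, time in s.
With the tool pointing down it reaches from about 0.375 to 0.9 m from the base axis. Payload 3.1 kg.
Tool frame: the origin (TCP) lies between the finger pads; the fingertips stand 17 mm ahead of it and the grasp point (between the pads) lies 2 mm behind it; z points along the fingers, y is the line along which they close (so a half turn about z gives the same grasp; the last joint's range is limited). The gripper opens to 85 mm and grips with 20 to 120 N. Pads are 22 mm wide; open, the fingers measure 114 mm over their backs; the gripper's body (76 mm by 85 mm) begins 54 mm behind the grasp point. The pads swing forward as they close: fully open they stand 13 mm farther back than shut.
Start: joints at [-1.286, 0.527, 1.433, -0, 1.181, -0.178], TCP at [0.28, -0.559, 0.248] pointing down, gripper open.
Joint ranges: [-3.08, 3.08], [-0.75, 2.2], [0.22, 2.44], [-1.43, 4.57], [0, 2.65], [-2.85, 2.85]. Speed limits (rad/s): [2.79, 2.79, 3.14, 3.14, 3.14, 3.14].

### API

Orientations are given as a unit quaternion [x, y, z, w].
In Python, from station import sense, vision, order gives the robot as it stands.
- The arm moves only by the shell command python3 -m crank 'ROWS' [OPENING] [FORCE]. ROWS is JSON, a list of rows, each an object with "dp": the shift along the world's x, y, z in units of 30 mm (1.0 is 30 mm), a list of three; "angular": the turn, a rotation vector about the world's x, y, z in degrees, a list of three. In form: [{"dp": [dx, dy, dz], "angular": [ax, ay, az]}, ...]. A call has 1 to 20 rows; each row shifts and turns the commanded pose from where the row before left it; what a row does not reach is not made up. A row lasts 1/10 s, in which the tool goes at most 50 mm and 8.59 degrees, less where a joint would pass 70% of its speed; a pose out of reach is approached as far as the arm can. A call is refused whole if a number of a shift passes 1 or a number of a turn 8.59, either way. A call with a gripper value outside its range is refused whole. OPENING is the closure, from 0 (fully open) to 1 (shut), set as the call begins (- or left out, the last holds). The fingers move at their own pace and stop on an object; FORCE is the grip in N (left out, the last holds). Time passes only in rows, so rows that do not move let the fingers close. It gives the time, the measured TCP pose, the force, the opening and the grip force at its end, in the units of the state.
- sense(): the state, without advancing time (a new reading comes with each control period).
- vision.snapshot(name): name is "side" or "top" or "wrist"; returns a dict with "image" (400x640x3 uint8, blue, green, red), "range_z" (400x640 float32, m along the optical axis (not along the pixel's ray), 0 where there is no reading), "mtx" (3x3 intrinsics, pixels), "dist" ([k1, k2, p1, p2, k3] as OpenCV has them; the pictures are not rectified), "pose" (4x4, takes a point from camera to world coordinates); the wrist camera has in their place "mount" (4x4, takes a point from camera to tool coordinates, whose origin is the TCP and whose axes are the flange's). Camera axes: x right, y down, z forward; pixel columns grow to the right and rows downward; lengths in m; the calibration is good to about 2 mm. A picture is of the moment at which its call begins: read the wrist's pose just before it.
- order.sign_off(): hands the job in; it is judged then, once.
The state is a dict: "t": time; "q": joint angles; "qd": joint speeds; "tau": joint torques, N m; "tcp_pos": TCP position; "tool_rot": TCP orientation; "force": force on the tool from outside, world axes, zero at the start; "ft_torque": the same for the moment, N m; "finger_gap": opening from 0.0 (shut) to 1.0 (fully open); "gripper_force": force on a finger pad.
Only numpy, scipy, OpenCV 4.12 (cv2) and the standard library are available. Lean on these libraries where they do the work, as an engineer would, in place of code of your own. Each camera call takes 0.05 s, during which the arm holds its last target. There are 200 camera calls.

## Working session

There is one attempt and no reset: what is moved stays moved. The work goes in short steps, Python scripts to look and compute and a shell command to move; the robot and the scene stay as the last step left them, time stands still between calls to the robot, and variables do not carry over. Pictures are saved under pics/ and viewed, at most 12 in all, crops included, and the job is handed in when it is done.

```bash
ls; mkdir -p pics; cat > h.py <<'E'
import numpy as np, cv2
from station import sense, vision, order
from scipy.spatial.transform import Rotation as R
def snap(n):
    s=sense(); d=vision.snapshot(n)
    if n=='wrist':
        T=np.eye(4);T[:3,:3]=R.from_quat(s['tool_rot']).as_matrix();T[:3,3]=s['tcp_pos'];d['pose']=T@np.array(d['mount'])
    return d
def ray(d,uv,z):
    p=cv2.undistortPoints(np.array([[uv]],float),np.array(d['mtx']),np.array(d['dist']))[0,0]
    P=np.array(d['pose']); v=P[:3,:3]@[p[0],p[1],1]; o=P[:3,3]
    return o+v*(z-o[2])/v[2]
def cloud(d):
    h,w=d['range_z'].shape; u,v=np.meshgrid(np.arange(w),np.arange(h))
    p=cv2.undistortPoints(np.stack([u,v],-1).reshape(-1,1,2).astype(float),np.array(d['mtx']),np.array(d['dist'])).reshape(h,w,2)
    z=d['range_z']; c=np.dstack([p[...,0]*z,p[...,1]*z,z]); P=np.array(d['pose'])
    X=c@P[:3,:3].T+P[:3,3]; X[z<=0]=np.nan; return X
E
python3 - <<'E'
from h import *
for n in('top','side'):
    d=snap(n);cv2.imwrite(f'pics/{n}0.png',d['image']);np.savez(f'pics/{n}0.npz',**d);print(n,np.array(d['pose']).round(3).tolist())
print(sense())
E
```

```text
pics
top [[0.033, -0.979, 0.199, 0.233], [-0.999, -0.031, 0.013, 0.02], [-0.006, -0.199, -0.98, 1.352], [0.0, 0.0, 0.0, 1.0]]
side [[-0.924, -0.215, 0.317, 0.139], [-0.383, 0.525, -0.76, 0.771], [-0.002, -0.824, -0.567, 0.682], [0.0, 0.0, 0.0, 1.0]]
{'t': 0.1, 'q': array([-1.28547165e+00,  5.28409220e-01,  1.43377193e+00, -3.02866778e-05,
        1.18141147e+00, -1.78513819e-01]), 'qd': array([ 0.00073378, -0.00211521, -0.00208107,  0.00149995,  0.00013374,
        0.00021857]), 'tau': array([-1.53722453e-04, -4.43303561e+01, -1.78586644e+01, -1.56990141e-04,
        3.90075831e-03, -7.08302494e-06]), 'tcp_pos': array([ 0.27945103, -0.55835896,  0.24741003]), 'tool_rot': array([ 9.73225245e-01,  2.29851304e-01, -6.73632009e-05, -9.97810372e-04]), 'force': array([ 0.3677716 ,  0.2067216 , -0.66977683]), 'ft_torque': array([ 0.01002907, -0.04256063,  0.03153772]), 'gripper_force': 0.0, 'finger_gap': 0.9985314470490988}
```

View pics/top0.png

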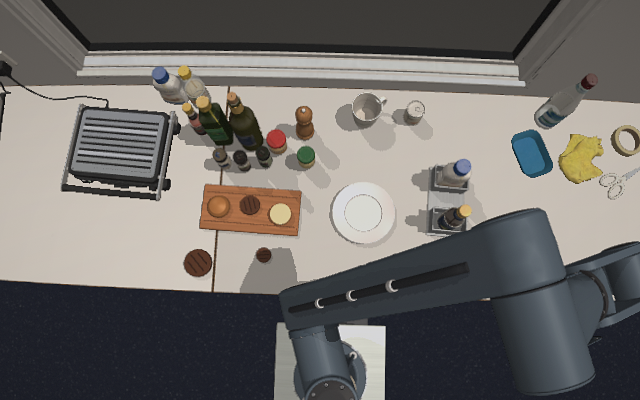

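View pics/side0.png

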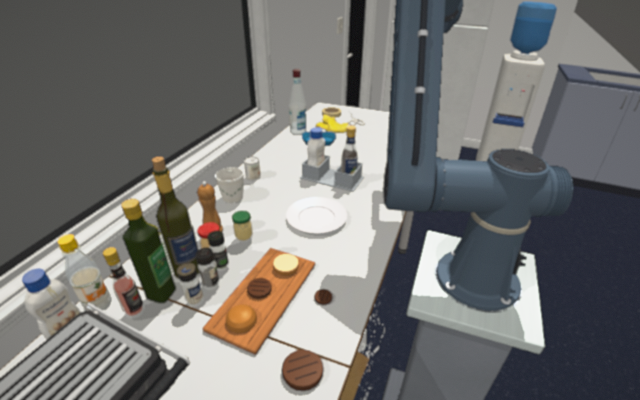

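The top view shows the board (200–300, 185–235) with bun top (218,206), dark disc (250,205) and pale base (281,214). The plate is at (363,213). The caddy is at right, with the white/blue bottle (457,172) in the far pocket and the dark bottle (455,217) in the near one.

Patty candidates: (198,263) large, (250,205) middle, (264,255) small. The middle-sized one on the board fits. I'll measure sizes and confirm in a crop.

```bash
python3 - <<'E'
from h import *
d=dict(np.load('pics/top0.npz'));im=d['image'];X=cloud(d)
hsv=cv2.cvtColor(im,cv2.COLOR_BGR2HSV)
def blobs(name,m,box,z,amin=30):
    mm=np.zeros(m.shape,np.uint8);x0,y0,x1,y1=box;mm[y0:y1,x0:x1]=m[y0:y1,x0:x1]*255
    cs,_=cv2.findContours(mm,cv2.RETR_EXTERNAL,cv2.CHAIN_APPROX_NONE)
    for c in cs:
        a=cv2.contourArea(c)
        if a<amin: continue
        w=np.array([ray(d,p[0],z)[:2] for p in c]).astype(np.float32)
        (cx,cy),(s1,s2),an=cv2.minAreaRect(w); e=cv2.fitEllipse(w)
        k=np.zeros(m.shape,np.uint8);cv2.drawContours(k,[c],-1,1,-1)
        print(name,'px',c.mean(0)[0].round(),'rect',round(cx,3),round(cy,3),'s',round(s1,3),round(s2,3),round(an,1),'ell',np.round(e[0],3),np.round(e[1],3),'zmed',np.nanmedian(X[...,2][k>0]).round(3))
H,S,V=[hsv[...,i].astype(int) for i in range(3)]
for p in [(198,263),(250,205),(264,255),(281,214),(218,206),(363,213),(290,195),(340,190),(460,167)]: print(p,hsv[p[1],p[0]],X[p[1],p[0]].round(3))
dark=(V<110)&((H<20)|(H>165))&(S>60)
blobs('dark',dark,(170,180,310,285),0.029)
blobs('base',(H>15)&(H<32)&(S<140)&(V>150)&(S>50),(262,195,300,232),0.035)
blobs('board',(H<22)&(S>90),(190,175,310,240),0.015,500)
blobs('plate',(S<25)&(V>215),(325,175,402,250),0.018,300)
blobs('cap',(H>100)&(H<130)&(S>120),(440,150,480,185),0.18)
blobs('gold',(H>12)&(H<30)&(S>120)&(V>100),(440,195,480,220),0.212)
cv2.imwrite('pics/c1.png',cv2.resize(im[180:285,180:310],None,fx=5,fy=5,interpolation=cv2.INTER_CUBIC))
cv2.imwrite('pics/c2.png',cv2.resize(im[140:250,320:490],None,fx=4.5,fy=4.5,interpolation=cv2.INTER_CUBIC))
E
```

```text
(198, 263) [  9 119  62] [0.312 0.401 0.022]
(250, 205) [  9 128  72] [0.492 0.256 0.025]
(264, 255) [  9 125  59] [0.344 0.207 0.011]
(281, 214) [ 22  77 215] [0.467 0.16  0.029]
(218, 206) [ 13 151 183] [0.481 0.347 0.048]
(363, 213) [ 30   8 216] [ 0.482 -0.087  0.004]
(290, 195) [ 11 147 167] [0.529 0.137 0.016]
(340, 190) [ 16  25 155] [ 0.552 -0.015  0.005]
(460, 167) [114  64 163] [ 0.586 -0.337  0.178]
dark px [198. 262.] rect 0.313 0.401 s 0.082 0.078 48.7 ell [0.313 0.4  ] [0.079 0.08 ] zmed 0.021
dark px [263. 255.] rect 0.344 0.207 s 0.04 0.039 47.6 ell [0.344 0.207] [0.04  0.041] zmed 0.012
dark px [214. 254.] rect 0.335 0.35 s 0.164 0.027 7.6 ell [0.291 0.372] [0.044 0.279] zmed -0.003
dark px [250. 205.] rect 0.493 0.257 s 0.059 0.058 3.5 ell [0.492 0.257] [0.057 0.059] zmed 0.03
base px [280. 213.] rect 0.469 0.163 s 0.061 0.06 2.7 ell [0.468 0.163] [0.061 0.061] zmed 0.036
board px [247. 209.] rect 0.481 0.257 s 0.299 0.199 87.4 ell [0.481 0.263] [0.167 0.358] zmed 0.017
plate px [362. 212.] rect 0.482 -0.072 s 0.181 0.154 1.9 ell [ 0.483 -0.074] [0.138 0.165] zmed 0.009
```

View pics/c1.png

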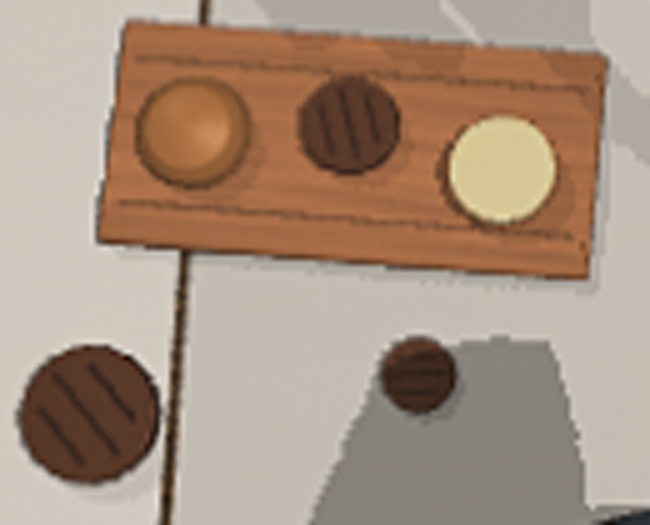

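View pics/c2.png

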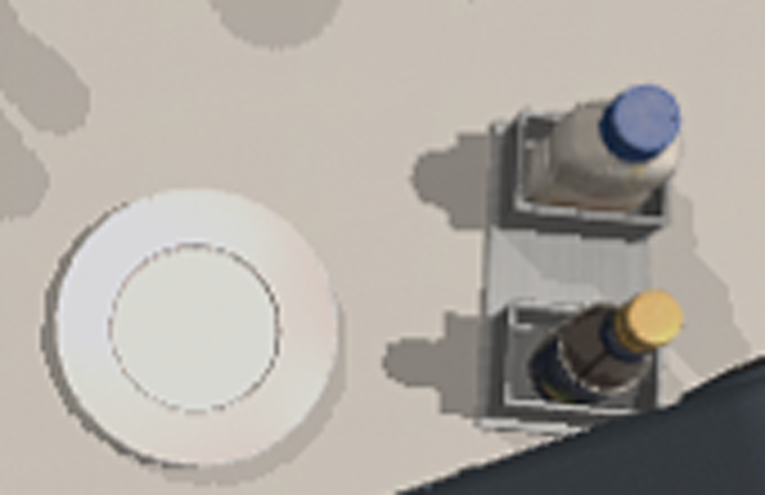

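The crop confirms it: the disc on the board at (250,205) is 59 mm across, against 80 mm and 40 mm for the other two, so it is the patty. The second crop shows the squeeze bottle's blue cap at px (462,167) and the plate's inner circle at (363.3,212.7). Next I'll work out the plate and caddy positions.

```bash
python3 - <<'E'
from h import *
d=dict(np.load('pics/top0.npz'));X=cloud(d)
f=lambda c,z:print(c,ray(d,(c[0]/4.5+320-.4,c[1]/4.5+140-.4),z).round(4))
print('plate in/out');f((195,327),.006);f((198,328),.017)
print('cap');f((640,122),.18);print('gold');f((651,319),.212)
print('caddy corners rim: farR? L far,L near, pocket dividers')
for c in[(520,112),(507,207),(665,218),(507,302),(490,412),(655,418)]: f(c,.062)
print('base edge left top/bottom');f((490,122),.0);f((480,428),.0)
s=np.load('pics/side0.npz');Y=cloud(s)
for n,C in(('top',X),('side',Y)):
    g=C.reshape(-1,3);m=(g[:,2]>.055)&(g[:,2]<.068)&(abs(g[:,0]-.53)<.15)&(abs(g[:,1]+.33)<.1);q=g[m][:,:2].astype(np.float32);print(n,m.sum(),q.min(0),q.max(0),cv2.minAreaRect(q))
    m=(g[:,2]>.17)&(abs(g[:,0]-.53)<.15)&(abs(g[:,1]+.33)<.1);q=g[m]
    for a in(0,1):
        k=q[(q[:,0]>.53)==a]
        if len(k):print(a,len(k),np.median(k,0).round(3),k[:,2].max())
E
```

```text
plate in/out
(195, 327) [ 0.484  -0.0862  0.006 ]
(198, 328) [ 0.4814 -0.0873  0.017 ]
cap
(640, 122) [ 0.5863 -0.3409  0.18  ]
gold
(651, 319) [ 0.4586 -0.3338  0.212 ]
caddy corners rim: farR? L far,L near, pocket dividers
(520, 112) [ 0.6258 -0.2963  0.062 ]
(507, 207) [ 0.5603 -0.2863  0.062 ]
(665, 218) [ 0.5565 -0.3919  0.062 ]
(507, 302) [ 0.4965 -0.2853  0.062 ]
(490, 412) [ 0.4238 -0.2732  0.062 ]
(655, 418) [ 0.423  -0.3812  0.062 ]
base edge left top/bottom
(490, 122) [ 0.6367 -0.2903  0.    ]
(480, 428) [ 0.4219 -0.2804  0.    ]
top 357 [ 0.42585027 -0.39580476] [ 0.6261485  -0.28281227] ((0.5241610407829285, -0.33957439661026), (0.10451455414295197, 0.19935756921768188), 85.79155731201172)
0 176 [ 0.457 -0.331  0.211] 0.2186972729463259
1 193 [ 0.588 -0.344  0.18 ] 0.18676331193172668
side 282 [ 0.42100865 -0.39659053] [ 0.62313    -0.28012723] ((0.5229227542877197, -0.33980509638786316), (0.10706596821546555, 0.19957612454891205), 86.31710815429688)
0 127 [ 0.455 -0.325  0.196] 0.21225085995343085
1 67 [ 0.586 -0.337  0.178] 0.18054025243008165
```

```bash
python3 -m crank '[{"dp":[0.3,1,0.3],"angular":[0,0,7.9]},{"dp":[0.3,1,0.3],"angular":[0,0,7.9]},{"dp":[0.3,1,0.3],"angular":[0,0,7.9]},{"dp":[0.3,1,0.3],"angular":[0,0,7.9]},{"dp":[0.3,1,0.3],"angular":[0,0,7.9]},{"dp":[0.3,1,0],"angular":[0,0,7.9]},{"dp":[0.3,1,0],"angular":[0,0,7.9]},{"dp":[0.3,1,0],"angular":[0,0,7.9]},{"dp":[0.3,1,0],"angular":[0,0,0]},{"dp":[0.3,1,0],"angular":[0,0,0]},{"dp":[0.3,1,0],"angular":[0,0,0]},{"dp":[0.3,1,0],"angular":[0,0,0]},{"dp":[0.3,1,0],"angular":[0,0,0]},{"dp":[0.3,1,0],"angular":[0,0,0]},{"dp":[0.3,1,0],"angular":[0,0,0]},{"dp":[0.3,1,0],"angular":[0,0,0]},{"dp":[0.3,1,0],"angular":[0,0,0]},{"dp":[0.3,1,0],"angular":[0,0,0]},{"dp":[0.3,1,0],"angular":[0,0,0]},{"dp":[0.3,1,0],"angular":[0,0,0]}]' 0 60
python3 -m crank '[{"dp":[0.1,0.8,-0.8],"angular":[0,0,0]},{"dp":[0.1,0.8,-0.8],"angular":[0,0,0]},{"dp":[0.1,0.8,-0.8],"angular":[0,0,0]},{"dp":[0,0.8,-0.8],"angular":[0,0,0]},{"dp":[0,0.8,-0.8],"angular":[0,0,0]},{"dp":[0,0,0],"angular":[0,0,0]},{"dp":[0,0,0],"angular":[0,0,0]}]'
python3 - <<'E'
from h import *
d=snap('wrist');np.savez('pics/w1.npz',**d);cv2.imwrite('pics/w1.png',d['image']);s=sense();print(s['q'].round(4),s['tcp_pos'],s['tool_rot'])
print(d['mount'])
E
```

```text
t: 2.1
tcp_pos: [0.4595, 0.0424, 0.2931]
tool_rot: [0.708, 0.706, -0.0, -0.0]
force: [0.2, -0.3, 0.4]
finger_gap: 0.999
gripper_force: 0.0
t: 2.8
tcp_pos: [0.4682, 0.1612, 0.1728]
tool_rot: [0.708, 0.706, -0.001, -0.0]
force: [0.8, 0.4, -0.5]
finger_gap: 1.001
gripper_force: 0.0
[ 1.0470e-01  4.6920e-01  1.8277e+00 -5.0000e-04  8.4450e-01  1.0850e-01] [0.46886782 0.16075784 0.1735799 ] [ 7.08341949e-01  7.05869418e-01 -2.07938786e-05  2.19210057e-04]
[[-1.46273874e-03 -9.61010664e-01 -2.76507441e-01  7.02405938e-02]
 [ 9.99997548e-01 -9.45941855e-04 -2.00238712e-03  3.83044619e-04]
 [ 1.66275542e-03 -2.76509692e-01  9.61009691e-01 -1.25586957e-01]
 [ 0.00000000e+00  0.00000000e+00  0.00000000e+00  1.00000000e+00]]
```

View pics/w1.png

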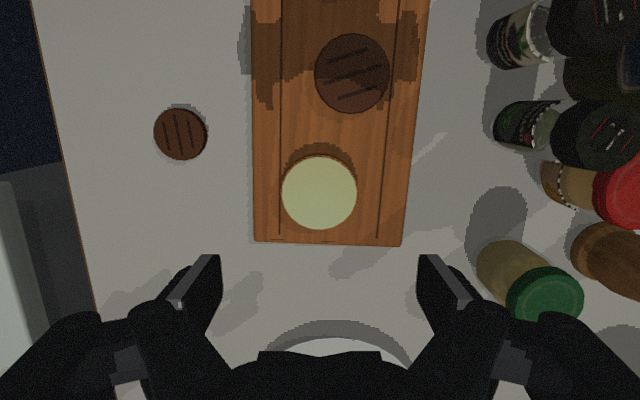

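The wrist view shows the pale base at (319,192), the patty at (352,73) and the open fingertips at (210,258) and (430,258).

```bash
python3 - <<'E'
from h import *
d=dict(np.load('pics/w1.npz'));h=cv2.cvtColor(d['image'],cv2.COLOR_BGR2HSV).astype(int);X=cloud(d);H,S,V=h[...,0],h[...,1],h[...,2]
print(h[192,319],h[73,340])
for n,m,z,b in(('base',(H>22)&(H<45)&(V>120)&(S>40),.035,(270,140,370,240)),('patty',(V<70)&(S>60),.029,(305,25,400,118))):
    k=np.zeros(m.shape,np.uint8);k[b[1]:b[3],b[0]:b[2]]=m[b[1]:b[3],b[0]:b[2]]*255
    c=max(cv2.findContours(k,0,1)[0],key=cv2.contourArea)
    w=np.array([ray(d,p[0],z)[:2] for p in c],np.float32);print(n,cv2.minEnclosingCircle(w),cv2.fitEllipse(w),np.nanmedian(X[...,2][k>0]))
for y in range(250,264,3): print(y,X[y,205:222:3].round(3).tolist()[::2],d['range_z'][y,208])
E
```

```text
[ 33  69 155] [ 12 100  46]
base ((0.4676053524017334, 0.16140440106391907), 0.031163759529590607) ((0.4675937592983246, 0.16149239242076874), (0.06090402603149414, 0.061315909028053284), 96.86487579345703) 0.03496431282140566
patty ((0.5006012916564941, 0.2573722302913666), 0.04103967174887657) ((0.49670055508613586, 0.2559576630592346), (0.06369549036026001, 0.06859065592288971), 153.84197998046875) 0.02882842220585191
250 [[0.355, 0.095, 0.0], [0.36, 0.095, -0.0], [0.366, 0.095, -0.0]] 0.32446387
253 [[0.354, 0.092, 0.001], [0.36, 0.092, 0.001], [0.366, 0.092, 0.0]] 0.32499847
256 [[0.421, 0.173, 0.175], [0.424, 0.172, 0.175], [0.425, 0.171, 0.173]] 0.13395011
259 [[0.423, 0.173, 0.179], [0.425, 0.173, 0.178], [0.426, 0.17, 0.173]] 0.13055974
262 [[0.423, 0.172, 0.181], [0.425, 0.172, 0.18], [0.426, 0.169, 0.174]] 0.12888278
```

```bash
python3 -m crank '[{"dp":[-0.04,0.03,-0.95],"angular":[0,0,0]},{"dp":[0,0,-0.95],"angular":[0,0,0]},{"dp":[0,0,-0.95],"angular":[0,0,0]},{"dp":[0,0,-0.95],"angular":[0,0,0]},{"dp":[0,0,-0.7],"angular":[0,0,0]},{"dp":[0,0,-0.35],"angular":[0,0,0]},{"dp":[0,0,0],"angular":[0,0,0]}]'
python3 -m crank '[{"dp":[0,0,0],"angular":[0,0,0]},{"dp":[0,0,0],"angular":[0,0,0]},{"dp":[0,0,0],"angular":[0,0,0]},{"dp":[0,0,0],"angular":[0,0,0]},{"dp":[0,0,0],"angular":[0,0,0]},{"dp":[0,0,0],"angular":[0,0,0]}]' 1 40
```

```text
t: 3.55
tcp_pos: [0.4677, 0.1612, 0.0276]
tool_rot: [0.709, 0.705, -0.0, -0.0]
force: [-0.1, 0.6, 0.2]
finger_gap: 0.997
gripper_force: 0.0
t: 4.15
tcp_pos: [0.4685, 0.1619, 0.0294]
tool_rot: [0.708, 0.706, 0.001, 0.001]
force: [-0.2, -2.3, 6.8]
finger_gap: 0.746
gripper_force: 44.5
```

```bash
python3 -m crank '[{"dp":[0,0,0.4],"angular":[0,0,0]},{"dp":[0,0,0.9],"angular":[0,0,0]},{"dp":[0.05,-0.7,0.9],"angular":[0,0,0]},{"dp":[0.05,-0.9,0.4],"angular":[0,0,0]},{"dp":[0.05,-0.9,0],"angular":[0,0,0]},{"dp":[0.05,-0.9,0],"angular":[0,0,0]},{"dp":[0.05,-0.9,0],"angular":[0,0,0]},{"dp":[0.05,-0.9,0],"angular":[0,0,0]},{"dp":[0.05,-0.9,0],"angular":[0,0,0]},{"dp":[0.05,-0.9,0],"angular":[0,0,0]},{"dp":[0.05,-0.9,0],"angular":[0,0,0]},{"dp":[0.05,-0.4,0],"angular":[0,0,0]},{"dp":[0,0,0],"angular":[0,0,0]},{"dp":[0,0,0],"angular":[0,0,0]}]'
python3 - <<'E'
from h import *
d=snap('wrist');np.savez('pics/w2.npz',**d);cv2.imwrite('pics/w2.png',d['image']);s=sense();print(s['q'].round(4).tolist(),s['tcp_pos'],s['tool_rot'],s['finger_gap'],s['gripper_force'])
E
```

```text
t: 5.55
tcp_pos: [0.482, -0.0863, 0.1061]
tool_rot: [0.709, 0.706, 0.0, -0.0]
force: [-0.6, 0.2, 0.6]
finger_gap: 0.746
gripper_force: 44.4
[-0.4053, 0.5854, 1.8908, 0.0005, 0.6664, -0.4024] [ 0.48185946 -0.08585512  0.10599276] [ 7.08260192e-01  7.05951290e-01 -5.10117755e-05 -5.23398855e-04] 0.7447716101684756 44.372110649201204
```

View pics/w2.png

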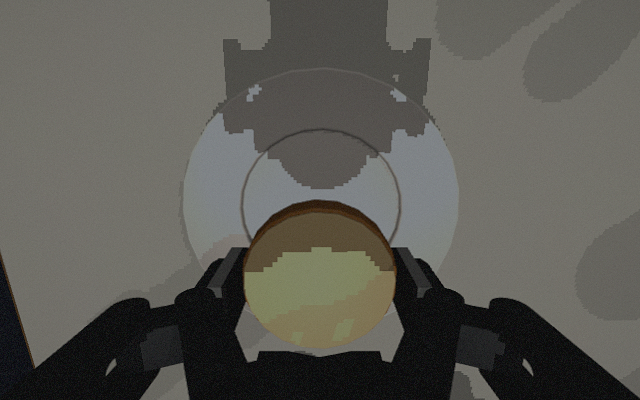

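The base is held level at (320,277), and the plate's inner ring spans columns 242–400 with its top at row 129, so I can check the plate centre. The height of the base's top should also give its underside.

```bash
python3 - <<'E'
from h import *
d=dict(np.load('pics/w2.npz'));X=cloud(d)
for p in[(242,203),(400,203),(321,129)]:print(p,ray(d,p,.006).round(4))
for p in[(182,203),(459,203),(322,68)]:print(p,ray(d,p,.018).round(4))
for p in[(245,275),(395,275),(320,347),(320,209)]:print(p,ray(d,p,X[300,320,2]).round(4))
print(X[270:330:20,290:360:30].reshape(-1,3).round(4))
E
```

```text
(242, 203) [ 0.4266 -0.0823  0.006 ]
(400, 203) [ 0.5398 -0.0829  0.006 ]
(321, 129) [ 0.4835 -0.0307  0.006 ]
(182, 203) [ 0.3887 -0.0786  0.018 ]
(459, 203) [ 0.577  -0.0795  0.018 ]
(322, 68) [0.4842 0.0065 0.018 ]
(245, 275) [ 0.4519 -0.082   0.1115]
(395, 275) [ 0.513  -0.0822  0.1115]
(320, 347) [ 0.4823 -0.1172  0.1115]
(320, 209) [ 0.4826 -0.0539  0.1115]
[[ 0.4704 -0.0793  0.1123]
 [ 0.4825 -0.0795  0.1122]
 [ 0.4946 -0.0799  0.1115]
 [ 0.4701 -0.0883  0.1125]
 [ 0.4824 -0.0889  0.1116]
 [ 0.4948 -0.0891  0.1114]
 [ 0.4698 -0.0983  0.1117]
 [ 0.4824 -0.0985  0.1116]
 [ 0.4951 -0.0988  0.1111]]
```

```bash
python3 -m crank '[{"dp":[0,0,-0.9],"angular":[0,0,0]},{"dp":[0,0,-0.9],"angular":[0,0,0]},{"dp":[0,0,-0.6],"angular":[0,0,0]},{"dp":[0,0,-0.3],"angular":[0,0,0]},{"dp":[0,0,-0.18],"angular":[0,0,0]},{"dp":[0,0,0],"angular":[0,0,0]},{"dp":[0,0,0],"angular":[0,0,0]}]'
python3 -m crank '[{"dp":[0,0,0],"angular":[0,0,0]},{"dp":[0,0,0],"angular":[0,0,0]},{"dp":[0,0,0],"angular":[0,0,0]},{"dp":[0,0,0],"angular":[0,0,0]},{"dp":[0,0,0.5],"angular":[0,0,0]},{"dp":[0,0,0.9],"angular":[0,0,0]},{"dp":[0,0,0.9],"angular":[0,0,0]},{"dp":[0,0,0.9],"angular":[0,0,0]},{"dp":[0,0,0],"angular":[0,0,0]}]' 0
python3 - <<'E'
from h import *
d=snap('wrist');X=cloud(d);h=cv2.cvtColor(d['image'],cv2.COLOR_BGR2HSV).astype(int)
m=(np.abs(X[...,2]-.025)<.004)&(abs(X[...,0]-.483)<.05)&(abs(X[...,1]+.087)<.05)
print(m.sum(),X[m].mean(0),X[m].min(0),X[m].max(0),np.polyfit(X[m][:,0],X[m][:,2],1),np.polyfit(X[m][:,1],X[m][:,2],1));print(sense()['tcp_pos'],sense()['t'])
E
```

```text
t: 6.3
tcp_pos: [0.4828, -0.0867, 0.02]
tool_rot: [0.708, 0.706, 0.0, 0.001]
force: [-0.1, -0.3, -0.5]
finger_gap: 0.748
gripper_force: 44.7
t: 7.2
tcp_pos: [0.4843, -0.0878, 0.1183]
tool_rot: [0.708, 0.706, 0.001, 0.003]
force: [0.6, -0.9, 0.2]
finger_gap: 1.001
gripper_force: 0.0
6289 [ 0.48280776 -0.08485898  0.02482781] [ 0.45073702 -0.11914263  0.0210045 ] [ 0.51483912 -0.05407051  0.0271351 ] [-0.00123846  0.02542575] [-0.00930229  0.02403843]
[ 0.48339813 -0.08746462  0.11691834] 7.25
```

```bash
python3 -m crank '[{"dp":[0.03,0.5,0.3],"angular":[0,0,0]},{"dp":[0.03,1,0.3],"angular":[0,0,0]},{"dp":[0.03,1,0.3],"angular":[0,0,0]},{"dp":[0.03,1,0.3],"angular":[0,0,0]},{"dp":[0.03,1,0],"angular":[0,0,0]},{"dp":[0.03,1,0],"angular":[0,0,0]},{"dp":[0.03,1,0],"angular":[0,0,0]},{"dp":[0.03,1,0],"angular":[0,0,0]},{"dp":[0.03,1,0],"angular":[0,0,0]},{"dp":[0.03,1,0],"angular":[0,0,0]},{"dp":[0,1,0],"angular":[0,0,0]},{"dp":[0,0.7,0],"angular":[0,0,0]},{"dp":[0,0.28,0],"angular":[0,0,0]},{"dp":[0,0,0],"angular":[0,0,0]},{"dp":[0,0,0],"angular":[0,0,0]}]'
python3 - <<'E'
from h import *
d=snap('wrist');np.savez('pics/w3.npz',**d);X=cloud(d);s=sense();print(s['tcp_pos'],s['q'].round(4).tolist())
m=(X[...,2]>.022)&(X[...,2]<.036)&(np.hypot(X[...,0]-.4925,X[...,1]-.257)<.045)
k=m.astype(np.uint8)*255;c=max(cv2.findContours(k,0,1)[0],key=cv2.contourArea)
w=np.array([ray(d,p[0],.029)[:2] for p in c],np.float32);print(cv2.minEnclosingCircle(w),cv2.fitEllipse(w),np.median(X[m][:,2]))
E
```

```text
t: 8.75
tcp_pos: [0.4907, 0.2569, 0.1508]
tool_rot: [0.708, 0.706, -0.001, -0.0]
force: [0.0, -0.1, -0.5]
finger_gap: 0.995
gripper_force: 0.0
[0.49091742 0.25653518 0.15100076] [0.2799, 0.5681, 1.7007, -0.0004, 0.8744, 0.2848]
((0.49291935563087463, 0.25679153203964233), 0.029823703691363335) ((0.4929482042789459, 0.25678586959838867), (0.057614609599113464, 0.05875019356608391), 179.7588653564453) 0.02895606011186752
```

```bash
python3 -m crank '[{"dp":[0.07,0,-0.9],"angular":[0,0,0]},{"dp":[0,0,-0.9],"angular":[0,0,0]},{"dp":[0,0,-0.9],"angular":[0,0,0]},{"dp":[0,0,-0.8],"angular":[0,0,0]},{"dp":[0,0,-0.5],"angular":[0,0,0]},{"dp":[0,0,0],"angular":[0,0,0]},{"dp":[0,0,0],"angular":[0,0,0]}]'
python3 -m crank '[{"dp":[0,0,0],"angular":[0,0,0]},{"dp":[0,0,0],"angular":[0,0,0]},{"dp":[0,0,0],"angular":[0,0,0]},{"dp":[0,0,0],"angular":[0,0,0]},{"dp":[0,0,0],"angular":[0,0,0]},{"dp":[0,0,0],"angular":[0,0,0]}]' 1 40
python3 -m crank '[{"dp":[0,0,0.4],"angular":[0,0,0]},{"dp":[0,0,0.9],"angular":[0,0,0]},{"dp":[-0.03,-0.5,0.9],"angular":[0,0,0]},{"dp":[-0.03,-1,0.8],"angular":[0,0,0]},{"dp":[-0.03,-1,0],"angular":[0,0,0]},{"dp":[-0.03,-1,0],"angular":[0,0,0]},{"dp":[-0.03,-1,0],"angular":[0,0,0]},{"dp":[-0.03,-1,0],"angular":[0,0,0]},{"dp":[-0.03,-1,0],"angular":[0,0,0]},{"dp":[-0.03,-1,0],"angular":[0,0,0]},{"dp":[-0.03,-1,0],"angular":[0,0,0]},{"dp":[-0.03,-1,0],"angular":[0,0,0]},{"dp":[-0.03,-1,0],"angular":[0,0,0]},{"dp":[0,-0.7,0],"angular":[0,0,0]},{"dp":[0,-0.27,0],"angular":[0,0,0]},{"dp":[0,0,0],"angular":[0,0,0]},{"dp":[0,0,0],"angular":[0,0,0]}]'
python3 - <<'E'
from h import *
d=snap('wrist');np.savez('pics/w4.npz',**d);cv2.imwrite('pics/w4.png',d['image']);X=cloud(d);s=sense();print(s['tcp_pos'],s['q'].round(4).tolist(),s['finger_gap'])
for p in[(320,300),(300,285),(340,285),(320,250),(320,270),(320,330)]:print(p,X[p[1],p[0]].round(4))
E
```

```text
t: 9.5
tcp_pos: [0.4939, 0.2569, 0.0317]
tool_rot: [0.709, 0.705, 0.0, 0.0]
force: [0.9, 0.1, 1.3]
finger_gap: 0.999
gripper_force: 0.0
t: 10.1
tcp_pos: [0.4943, 0.2576, 0.0332]
tool_rot: [0.708, 0.706, 0.001, 0.001]
force: [-0.6, -1.6, 5.7]
finger_gap: 0.669
gripper_force: 41.6
t: 11.8
tcp_pos: [0.4833, -0.0859, 0.1217]
tool_rot: [0.708, 0.706, 0.0, -0.0]
force: [-0.1, 1.0, -0.0]
finger_gap: 0.668
gripper_force: 42.9
[ 0.48328986 -0.08563252  0.12161889] [-0.4037, 0.5569, 1.8783, 0.0004, 0.7069, -0.4009] 0.6651918649143596
(320, 300) [ 0.4838 -0.0995  0.1177]
(300, 285) [ 0.475  -0.0917  0.1179]
(340, 285) [ 0.4927 -0.0918  0.1178]
(320, 250) [ 0.4839 -0.0751  0.1175]
(320, 270) [ 0.4839 -0.0849  0.117 ]
(320, 330) [ 0.4837 -0.1158  0.1172]
```

View pics/w4.png

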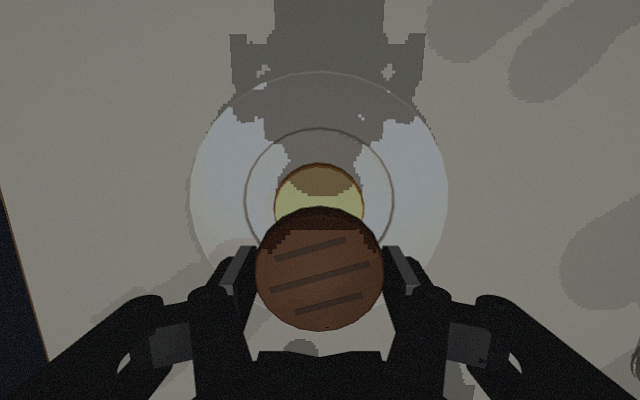

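The patty is held level at (320,268) over the base, whose far edge is at (319,164). Its underside is at 0.1035, so it goes down 78 mm.

```bash
python3 -m crank '[{"dp":[-0.02,-0.03,-0.9],"angular":[0,0,0]},{"dp":[0,0,-0.8],"angular":[0,0,0]},{"dp":[0,0,-0.5],"angular":[0,0,0]},{"dp":[0,0,-0.25],"angular":[0,0,0]},{"dp":[0,0,-0.14],"angular":[0,0,0]},{"dp":[0,0,0],"angular":[0,0,0]},{"dp":[0,0,0],"angular":[0,0,0]}]'
python3 -m crank '[{"dp":[0,0,0],"angular":[0,0,0]},{"dp":[0,0,0],"angular":[0,0,0]},{"dp":[0,0,0],"angular":[0,0,0]},{"dp":[0,0,0],"angular":[0,0,0]},{"dp":[0,0,0.5],"angular":[0,0,0]},{"dp":[0,0,0.9],"angular":[0,0,0]},{"dp":[0,0,0.9],"angular":[0,0,0]},{"dp":[0,0,0.9],"angular":[0,0,0]},{"dp":[0,0,0.9],"angular":[0,0,0]},{"dp":[0,0,0],"angular":[0,0,0]},{"dp":[0,0,0],"angular":[0,0,0]}]' 0
python3 - <<'E'
from h import *
d=snap('wrist');X=cloud(d);cv2.imwrite('pics/w5.png',d['image']);s=sense();print(s['tcp_pos'],s['t'],s['q'].round(4).tolist())
for lo,hi,z in((.034,.045,.039),(.019,.030,.025)):
    m=(X[...,2]>lo)&(X[...,2]<hi)&(np.hypot(X[...,0]-.483,X[...,1]+.087)<.042)
    c=max(cv2.findContours(m.astype(np.uint8),0,1)[0],key=cv2.contourArea);w=np.array([ray(d,p[0],z)[:2] for p in c],np.float32)
    print(cv2.minEnclosingCircle(w),np.median(X[m],0),m.sum(),[np.polyfit(X[m][:,i],X[m][:,2],1)[0].round(3) for i in(0,1)])
E
```

```text
t: 12.55
tcp_pos: [0.4835, -0.0875, 0.0442]
tool_rot: [0.708, 0.706, 0.0, 0.001]
force: [0.2, -0.2, -0.1]
finger_gap: 0.667
gripper_force: 42.9
t: 13.65
tcp_pos: [0.483, -0.0877, 0.1671]
tool_rot: [0.709, 0.706, 0.0, 0.001]
force: [0.2, 0.4, -0.7]
finger_gap: 1.001
gripper_force: 0.0
[ 0.4824459  -0.08744479  0.16629614] 13.7 [-0.4077, 0.4762, 1.8461, -0.0, 0.8203, -0.4036]
((0.4828711152076721, -0.08865053206682205), 0.029682479798793793) [ 0.48301028 -0.08765241  0.03894292] 4014 [np.float64(-0.002), np.float64(-0.009)]
((0.4827960729598999, -0.08512229472398758), 0.03218045085668564) [ 0.48154598 -0.062857    0.02445418] 760 [np.float64(0.0), np.float64(0.009)]
```

View pics/w5.png

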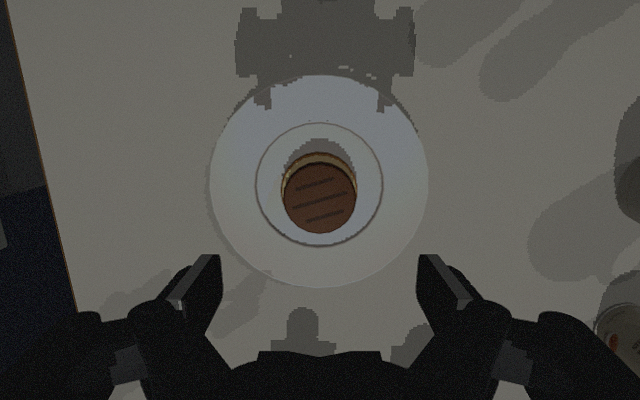

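The stack looks right: patty at px (320,198) concentric on the base, heights 0.039 and 0.025, about 2 mm off centre at most. Next is the bottle. I'll move above it, look at it there, and fit the arm kinematics for the final tilt.

```bash
python3 -m crank '[{"dp":[0,0,0.9],"angular":[0,0,-1]},{"dp":[0,-0.3,0.9],"angular":[0,0,-1]},{"dp":[0.4,-0.8,0.9],"angular":[0,0,-1]},{"dp":[0.4,-0.9,0.5],"angular":[0,0,-1]},{"dp":[0.4,-0.9,0],"angular":[0,0,0]},{"dp":[0.4,-0.9,0],"angular":[0,0,0]},{"dp":[0.4,-0.9,0],"angular":[0,0,0]},{"dp":[0.4,-0.9,0],"angular":[0,0,0]},{"dp":[0.4,-0.9,0],"angular":[0,0,0]},{"dp":[0.4,-0.9,0],"angular":[0,0,0]},{"dp":[0.3,-0.8,0],"angular":[0,0,0]},{"dp":[0,-0.3,0],"angular":[0,0,0]},{"dp":[0,0,0],"angular":[0,0,0]},{"dp":[0,0,0],"angular":[0,0,0]}]'
python3 - <<'E'
from h import *
d=snap('wrist');np.savez('pics/w6.npz',**d);cv2.imwrite('pics/w6.png',d['image']);X=cloud(d);s=sense();print(s['tcp_pos'],s['q'].round(4).tolist(),s['tool_rot'])
h=cv2.cvtColor(d['image'],cv2.COLOR_BGR2HSV).astype(int)
m=(h[...,0]>100)&(h[...,0]<130)&(h[...,1]>90)&(np.hypot(X[...,0]-.587,X[...,1]+.342)<.04)&(X[...,2]>.17)
if m.sum():
    c=max(cv2.findContours(m.astype(np.uint8),0,1)[0],key=cv2.contourArea);w=np.array([ray(d,p[0],.18)[:2] for p in c],np.float32);print(cv2.minEnclosingCircle(w),np.median(X[m],0),m.sum())
E
```

```text
t: 15.1
tcp_pos: [0.5871, -0.3414, 0.2615]
tool_rot: [0.733, 0.681, 0.0, -0.002]
force: [-0.7, 0.4, 0.1]
finger_gap: 1.0
gripper_force: 0.0
[ 0.58726632 -0.34106961  0.26193682] [-0.6905, 0.5911, 1.2681, 0.0005, 1.2851, -0.6174] [ 7.32518497e-01  6.80745699e-01  4.03545812e-05 -1.39385161e-03]
((0.5896252989768982, -0.3424115777015686), 0.02061566524207592) [ 0.58847805 -0.32876156  0.32341419] 1783
```

View pics/w6.png

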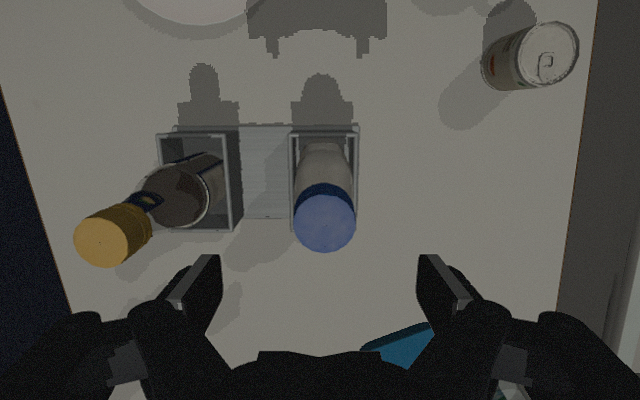

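The blue cap top is at (325,222) with about 31 px radius. The caddy walls run parallel to the image axes, so the yaw is right. The dark bottle's cap at (110,235) is clear of the fingers.

```bash
python3 - <<'E'
from h import *
from scipy.optimize import least_squares
d=dict(np.load('pics/w6.npz'));print(ray(d,(325,222),.18),ray(d,(294,222),.18),ray(d,(356,222),.18),cloud(d)[222,325])
Q=np.array([[-1.2855,.5284,1.4338,0,1.1814],[.1047,.4692,1.8277,0,.8445],[-.4053,.5854,1.8908,0,.6664],[.2799,.5681,1.7007,0,.8744],[-.4037,.5569,1.8783,0,.7069],[-.4077,.4762,1.8461,0,.8203],[-.6905,.5911,1.2681,0,1.2851]])
P=np.array([[.27945,-.55836,.24741],[.46887,.16076,.17358],[.48186,-.08586,.10599],[.49092,.25654,.151],[.48329,-.08563,.12162],[.48245,-.08744,.1663],[.58727,-.34107,.26194]])
def f(x):
    L1,L2,a,c,e,r0=x;o=[]
    for q,p in zip(Q,P):
        r=r0+L1*np.sin(q[1])+L2*np.sin(q[1]+q[2]+a);z=c+L1*np.cos(q[1])+L2*np.cos(q[1]+q[2]+a)
        o+=list(np.array([r*np.cos(q[0])-e*np.sin(q[0]),r*np.sin(q[0])+e*np.cos(q[0]),z])-p)
    return o
s=least_squares(f,[.4,.4,0,.1,.1,0]);print(s.x.round(4),np.abs(s.fun).max())
E
```

```text
[ 0.59052294 -0.34552103  0.18      ] [ 0.56986345 -0.34399605  0.18      ] [ 0.61116836 -0.34704908  0.18      ] [ 0.59052739 -0.34538425  0.18038362]
[ 0.5856  0.4073  0.2821 -0.0042  0.111   0.0009] 0.00023228166173927534
```

```bash
python3 -m crank '[{"dp":[0.1,-0.13,-0.8],"angular":[0,0,0]},{"dp":[0,0,-0.8],"angular":[0,0,0]},{"dp":[0,0,-0.8],"angular":[0,0,0]},{"dp":[0,0,-0.8],"angular":[0,0,0]},{"dp":[0,0,-0.5],"angular":[0,0,0]},{"dp":[0,0,-0.3],"angular":[0,0,0]},{"dp":[0,0,0],"angular":[0,0,0]},{"dp":[0,0,0],"angular":[0,0,0]}]'
python3 -m crank '[{"dp":[0,0,0],"angular":[0,0,0]},{"dp":[0,0,0],"angular":[0,0,0]},{"dp":[0,0,0],"angular":[0,0,0]},{"dp":[0,0,0],"angular":[0,0,0]},{"dp":[0,0,0],"angular":[0,0,0]},{"dp":[0,0,0],"angular":[0,0,0]},{"dp":[0,0,0],"angular":[0,0,0]},{"dp":[0,0,0],"angular":[0,0,0]}]' 1 100
```

```text
t: 15.95
tcp_pos: [0.5916, -0.3467, 0.1436]
tool_rot: [0.733, 0.681, 0.0, 0.001]
force: [0.0, -0.1, 0.4]
finger_gap: 0.997
gripper_force: 0.0
t: 16.75
tcp_pos: [0.5913, -0.3472, 0.1443]
tool_rot: [0.733, 0.681, -0.0, 0.001]
force: [-2.2, -0.5, 5.6]
finger_gap: 0.502
gripper_force: 102.2
```

```bash
python3 -m crank '[{"dp":[0,0,0.2],"angular":[0,0,0]},{"dp":[0,0,0.4],"angular":[0,0,0]},{"dp":[0,0,0.6],"angular":[0,0,0]},{"dp":[0,0,0.6],"angular":[0,0,0]},{"dp":[0,0,0.6],"angular":[0,0,0]},{"dp":[0,0,0.6],"angular":[0,0,0]},{"dp":[0,0,0.6],"angular":[0,0,0]},{"dp":[0,0,0.6],"angular":[0,0,0]},{"dp":[0,0,0.4],"angular":[0,0,0]},{"dp":[0,0.3,0.2],"angular":[0,0,0]},{"dp":[0,0.7,0],"angular":[0,0,0]},{"dp":[0,0.8,0],"angular":[0,0,0]},{"dp":[0,0.8,0],"angular":[0,0,0]},{"dp":[0,0.8,0],"angular":[0,0,0]},{"dp":[0,0.8,0],"angular":[0,0,0]},{"dp":[0,0.5,0],"angular":[0,0,0]},{"dp":[0,0.2,0],"angular":[0,0,0]},{"dp":[0,0,0],"angular":[0,0,0]}]'
python3 - <<'E'
from h import *
s=sense();print(s['q'].round(4).tolist(),s['tcp_pos'],s['tool_rot'])
d=snap('side');cv2.imwrite('pics/s2.png',d['image'])
E
```

```text
t: 18.55
tcp_pos: [0.5909, -0.1983, 0.2864]
tool_rot: [0.732, 0.681, -0.0, -0.0]
force: [0.0, -0.4, -2.0]
finger_gap: 0.498
gripper_force: 101.3
[-0.5028, 0.4867, 1.393, -0.0001, 1.2626, -0.4306] [ 0.59085157 -0.19829494  0.28641791] [ 7.32154534e-01  6.81138450e-01 -1.67867893e-04 -3.50284992e-04]
```

View pics/s2.png

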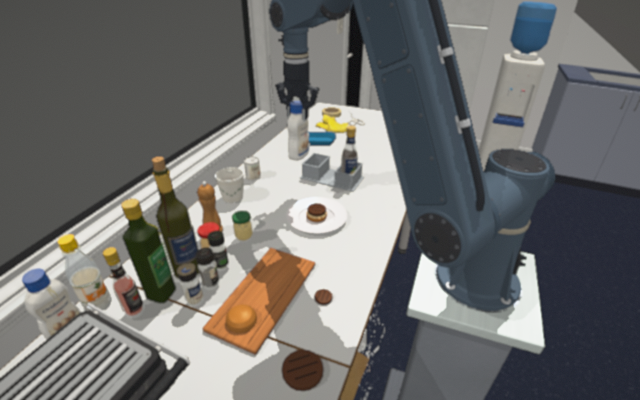

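The bottle is held upright at (297,130), the pocket is empty, and the sandwich sits on the plate at (316,212). A small tilt forward-left will show the wrist length, so I can check that the final pose is reachable.

```bash
python3 -m crank '[{"dp":[0,0,0],"angular":[3,-3,0]},{"dp":[0,0,0],"angular":[6,-6,0]},{"dp":[0,0,0],"angular":[3,-3,0]},{"dp":[0,0,0],"angular":[0,0,0]},{"dp":[0,0,0],"angular":[0,0,0]},{"dp":[0,0,0],"angular":[0,0,0]}]'
cat > k.py <<'E'
from h import *
from scipy.optimize import least_squares
L1,L2,a,c,e,r0=.5856,.4073,.2821,-.0042,.111,.0009
s4,L3,k6=1,.3,1
def rz(t):return R.from_euler('z',t).as_matrix()
def ry(t):return R.from_euler('y',t).as_matrix()
def fk(q,L3,s4=1,s6=1):
    # arm plane x-z; forearm axis dir at angle q2+q3 from vertical; e = lateral offset
    A=rz(q[0]);B=A@ry(q[1]+q[2]);p=A@np.array([r0+L1*np.sin(q[1]),e,c+L3+L1*np.cos(q[1])])+B@ (L2*np.array([np.sin(a),0,np.cos(a)]))
    W=B@rz(s4*q[3])@ry(q[4]);T=W@rz(s6*q[5]);return p+W[:,2]*L3,T,p
E
python3 - <<'E'
from k import *
s=sense();q=s['q'];print(q.round(4).tolist(),s['tcp_pos'],s['finger_gap'])
M=R.from_quat(s['tool_rot']).as_matrix();print(M.round(3).tolist())
for s4 in(1,-1):
    g=least_squares(lambda x:fk(q,x[0],s4)[0]-s['tcp_pos'],[.3]);print(s4,g.x,g.fun,fk(q,g.x[0],s4)[1].round(3).tolist())
E
```

```text
t: 19.2
tcp_pos: [0.5914, -0.1999, 0.2869]
tool_rot: [0.725, 0.673, 0.147, -0.005]
force: [0.1, 0.1, -1.7]
finger_gap: 0.499
gripper_force: 101.9
[-0.6376, 0.4545, 1.4863, 0.317, 1.1739, -0.6835] [ 0.59143074 -0.19990597  0.28685833] 0.4991150675568242
[[0.05, 0.977, 0.206], [0.974, -0.093, 0.205], [0.22, 0.19, -0.957]]
1 [0.27988392] [-2.50821174e-04  2.51596858e-04  2.11398675e-06] [[-0.977, 0.05, 0.206], [0.093, 0.974, 0.205], [-0.19, 0.22, -0.957]]
-1 [-0.25516708] [-0.02319373  0.00840418 -0.02311257] [[-0.974, -0.181, -0.136], [-0.142, 0.956, -0.257], [0.177, -0.231, -0.957]]
```

```bash
python3 - <<'E'
from k import *
lo=np.array([-3.08,-.75,.22,-1.43,0,-2.85]);hi=np.array([3.08,2.2,2.44,4.57,2.65,2.85])
s=sense();M0=R.from_quat(s['tool_rot']).as_matrix();q0=s['q'];OFF=rz(-np.pi/2)
if np.abs(fk(q0,.28)[1]@OFF-M0).max()>.05: OFF=rz(np.pi/2)
print(np.abs(fk(q0,.28)[1]@OFF-M0).max())
Md=R.from_quat([.732,.681,0,0]).as_matrix()
for tilt in(65,):
  for ph in(0,15,30,45,60,75,90,-45):
    f=np.radians(ph);t=np.radians(tilt)
    T=R.from_rotvec(t*np.array([np.sin(f),-np.cos(f),0])).as_matrix()@Md
    p=np.array([.483,-.088,.165])+.036*T[:,2]
    best=None
    for g in (q0,q0+[0,0,.5,.5,0,0],q0+[0,0,.5,-.5,-.5,0],(lo+hi)/2):
        r=least_squares(lambda q:np.r_[10*(fk(q,.28)[0]-p),(fk(q,.28)[1]@OFF-T).ravel()],np.clip(g,lo+.01,hi-.01),bounds=(lo,hi))
        if best is None or r.cost<best.cost:best=r
    print(ph,best.cost.round(6),best.x.round(2),'margin',np.minimum(best.x-lo,hi-best.x).min().round(2),'wrist',fk(best.x,.28)[2].round(3),'tcp',p.round(3))
E
```

```text
4.718447854656915e-16
0 0.056881 [-0.76  0.73  2.36  2.22  0.95 -2.85] margin 0.0 wrist [ 0.293 -0.123  0.315] tcp [ 0.516 -0.088  0.15 ]
15 0.003435 [-0.86  0.86  2.37  2.02  1.14 -2.85] margin 0.0 wrist [ 0.278 -0.154  0.278] tcp [ 0.515 -0.08   0.15 ]
30 0.0 [-0.92  0.85  2.27  1.69  1.13 -2.53] margin 0.17 wrist [ 0.291 -0.199  0.268] tcp [ 0.511 -0.072  0.15 ]
45 0.0 [-0.92  0.82  2.13  1.36  1.17 -2.08] margin 0.31 wrist [ 0.327 -0.244  0.268] tcp [ 0.506 -0.065  0.15 ]
60 0.0 [-0.88  0.82  1.98  1.09  1.27 -1.69] margin 0.46 wrist [ 0.372 -0.28   0.268] tcp [ 0.499 -0.06   0.15 ]
75 0.0 [-0.83  0.84  1.84  0.88  1.41 -1.37] margin 0.6 wrist [ 0.426 -0.302  0.268] tcp [ 0.491 -0.056  0.15 ]
90 0.0 [-0.76  0.86  1.71  0.71  1.56 -1.09] margin 0.73 wrist [ 0.483 -0.309  0.268] tcp [ 0.483 -0.055  0.15 ]
-45 0.239665 [-0.06  0.62  2.   -1.43  0.73  1.43] margin 0.0 wrist [0.444 0.086 0.356] tcp [ 0.506 -0.111  0.15 ]
```

A forward-left tilt (45°) is reachable with joint margin. Its wrist end is more than 15 cm from the dark bottle.

```bash
python3 -m crank '[{"dp":[-0.2,0.3,0],"angular":[2,-2,0]},{"dp":[-0.3,0.5,0],"angular":[4,-4,0]},{"dp":[-0.3,0.5,0],"angular":[4,-4,0]},{"dp":[-0.3,0.5,0],"angular":[4,-4,0]},{"dp":[-0.3,0.5,0],"angular":[4,-4,0]},{"dp":[-0.3,0.5,0],"angular":[4,-4,0]},{"dp":[-0.3,0.5,0],"angular":[4,-4,0]},{"dp":[-0.3,0.5,0],"angular":[4,-4,0]},{"dp":[-0.3,0.5,0],"angular":[3,-3,0]},{"dp":[-0.2,0.2,0],"angular":[1.6,-1.6,0]},{"dp":[0,0,0],"angular":[0,0,0]},{"dp":[0,0,0],"angular":[0,0,0]},{"dp":[0,0,0],"angular":[0,0,0]}]'
python3 - <<'E'
from h import *
s=sense();M=R.from_quat(s['tool_rot']).as_matrix();print(s['q'].round(3),s['tcp_pos'],np.degrees(np.arccos(-M[2,2])),'nozzle',s['tcp_pos']-.036*M[:,2],'end',s['tcp_pos']+.138*M[:,2],s['gripper_force'])
E
```

```text
t: 20.5
tcp_pos: [0.508, -0.0653, 0.287]
tool_rot: [0.614, 0.572, 0.543, -0.019]
force: [-0.4, 0.5, -2.5]
finger_gap: 0.498
gripper_force: 102.3
[-0.918  0.491  2.077  1.228  1.288 -1.692] [ 0.50798401 -0.06532728  0.28695669] 65.79877363901964 nozzle [ 0.48474795 -0.08852834  0.30171462] end [0.59705555 0.02361012 0.23038462] 102.25212923716754
```

```bash
python3 -m crank '[{"dp":[0,0,-0.3],"angular":[0,0,0]},{"dp":[0,0,-0.6],"angular":[0,0,0]},{"dp":[0,0,-0.6],"angular":[0,0,0]},{"dp":[0,0,-0.6],"angular":[0,0,0]},{"dp":[0,0,-0.6],"angular":[0,0,0]},{"dp":[0,0,-0.6],"angular":[0,0,0]},{"dp":[0,0,-0.6],"angular":[0,0,0]},{"dp":[0,0,-0.5],"angular":[0,0,0]},{"dp":[0,0,-0.2],"angular":[0,0,0]},{"dp":[0,0,0],"angular":[0,0,0]},{"dp":[0,0,0],"angular":[0,0,0]},{"dp":[0,0,0],"angular":[0,0,0]},{"dp":[0,0,0],"angular":[0,0,0]}]'
python3 - <<'E'
from h import *
s=sense();M=R.from_quat(s['tool_rot']).as_matrix();N=s['tcp_pos']-.036*M[:,2]
print(s['q'].round(3),s['tcp_pos'],np.degrees(np.arccos(-M[2,2])),'nozzle',N,s['gripper_force'])
d=snap('side');X=cloud(d);im=d['image'];P=np.linalg.inv(d['pose'])
h=cv2.cvtColor(im,cv2.COLOR_BGR2HSV).astype(int)
near=(np.linalg.norm(X-N,axis=-1)<.2)&(X[...,2]>.06)
white=near&(h[...,1]<50)&(h[...,2]>110)
m=white;print('white',m.sum(),X[m].mean(0))
w=X[m];c=np.linalg.svd(w-w.mean(0),full_matrices=False)[2][0];print('axis',c,np.degrees(np.arccos(abs(c[2]))),'tool',M[:,2])
cv2.imwrite('pics/s3.png',cv2.resize(im[60:260,200:440],None,fx=3,fy=3))
E
```

```text
t: 21.8
tcp_pos: [0.5071, -0.0647, 0.1493]
tool_rot: [0.615, 0.571, 0.544, -0.019]
force: [0.4, 0.1, -2.9]
finger_gap: 0.502
gripper_force: 102.3
[-0.919  0.834  2.129  1.362  1.181 -2.092] [ 0.50714113 -0.06465296  0.14931081] 65.89632119499574 nozzle [ 0.48389007 -0.08787448  0.16401281] 102.26801385171711
white 1290 [ 0.50846198 -0.03398533  0.15936136]
axis [ 0.60372029  0.68791276 -0.40286208] 66.24277698055413 tool [ 0.64586288  0.64504225 -0.40838907]
```

View pics/s3.png

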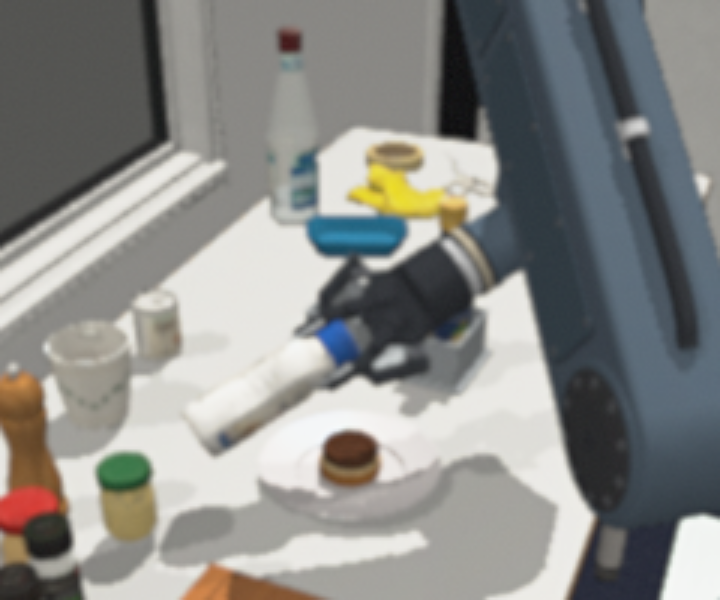

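The bottle's measured axis is 66° from vertical. Its cap, at crop (340,345), is over the sandwich at (350,458), clear of everything and not slipping in the grip. The nozzle estimate is (0.484, −0.088, 0.164), within 2 mm of the patty's centre and 125 mm above its top.

```bash
python3 -c "
from station import order
print(order.sign_off())"
```

```text
the job is handed in; nothing more can be done
None
```

I handed the job in at about 22 s; the sign-off returned no verdict. By my measurements the base and patty are centred on the plate within about 4 mm, and the bottle is held still at 66°, with its nozzle over the patty and about 12.5 cm above it.

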